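# Set the light attenuator to its third click

## Robot

A 7-joint arm with a two-finger parallel gripper is mounted at the origin on a cart in front of the work surface, level with it; the furniture and walls round the work are solid. World frame = base frame: x ahead of the robot, y to its left, z up, the work surface at z = 0. Lengths are in m, angles in rad, forces in N, time in s.
With the tool pointing down it reaches from about 0.425 to 0.8 m from the base axis. Payload 8.3 kg.
Tool frame: the origin (TCP) lies midway between the tips of the shut fingers; the grasp point (between the pads) lies 19 mm behind it (r.tcp_to_grasp is the distance from the TCP to the grasp point, in m); z points along the fingers, y is the line along which they close (so a half turn about z gives the same grasp; the last joint's range is limited). The gripper opens to 85 mm and grips with 20 to 120 N. Pads are 22 mm wide; open, the fingers measure 114 mm over their backs; the gripper's body (76 mm by 85 mm) begins 54 mm behind the grasp point. The pads swing forward as they close: fully open they stand 13 mm farther back than shut.
Start: joints at [-1.3, 0.383, 0.016, 1.37, -0.006, 1.388, -0.046], TCP at [0.205, 0.591, 0.21] pointing down, gripper open.
Joint ranges: [-2.95, 2.95], [-0.25, 2.06], [-1.52, 1.56], [0.18, 2.33], [-1.44, 4.58], [0.02, 2.06], [-3.01, 3.01]. Speed limits (rad/s): [2.39, 2.39, 3.01, 3.01, 3.14, 3.14, 3.14].

## Interface

Orientations are given as a 3x3 rotation matrix whose columns are the frame's x, y, z axes.
In Python, from plant import telemetry, vision, ticket, search_frame, silhouettes, r gives the robot as it stands.
- The arm moves only by the tool play_rows, never from a script. Its argument "plan" is a list of rows, each an object with "hand": the finger opening in m, from 0 to 0.0854; "offset": the shift along the tool's x, y, z in m, a list of three; "rotation": the turn, a rotation vector about the tool's x, y, z in degrees, a list of three. A call has 1 to 12 rows; each row is the pose to reach, as a shift and turn from the pose commanded when the call began, along the tool's axes at that moment; what a row does not reach only later rows make up. A row lasts 1/10 s, in which the tool goes at most 50 mm and 8.59 degrees, less where a joint would pass 70% of its speed; a pose out of reach is approached as far as the arm can. A call with a gripper value outside its range is refused whole. The fingers move at their own pace and stop on an object; "squeeze" is the grip in N (left out, the last holds). Time passes only in rows, so rows that repeat a pose let the fingers close. It gives the time, the measured TCP pose, the force, the opening and the grip force at its end, in the units of the state.
- telemetry.read_state(): the state, without advancing time (a new reading comes with each control period).
- vision.get_image(name): name is "scene" or "top" or "wrist"; returns a dict with "frame" (420x560x3 uint8, blue, green, red), "fx", "fy", "cx", "cy" (pixels), "extrinsics" (4x4, takes a point from camera to world coordinates). Camera axes: x right, y up, looking along -z (the intrinsics and any distortion apply to the point x, -y, -z); pixel columns grow to the right and rows downward; lengths in m; the calibration is good to about 2 mm. A picture is of the moment at which its call begins. There is no depth.
- ticket.sign_off(): hands the job in; it is judged then, once.
Trained networks look in the newest picture that a camera, given by its name, has taken for a name from the list of things; names that differ only in an ending like _2 or _b are one class to them, and where a whole thing is asked for, a point or a joint stands for the part that bears it (a point fixed in the world has none). Each returns a list of dicts, best first, with "conf" (0 to 1); they miss things now and then, are a little off and sometimes report something else, mostly with a low value. They report only what shows in the picture. A call takes as long as a camera call.
- search_frame(thing, camera): "uv" ([column, row] in pixels, amid what is visible of it).
- silhouettes(thing, camera): "region" (420x560 bool, what is visible of it) and "uv" ([column, row] in pixels, amid what is visible of it).
The state is a dict: "clock": time; "q": joint angles; "qvel": joint speeds; "joint_torque": joint torques, N m; "ee_pos": TCP position; "eef_rot": TCP orientation; "wrist_force": force on the tool from outside, world axes, zero at the start; "moment": the same for the moment, N m; "finger_gap": finger opening in m; "finger_force": force on a finger pad.
Only numpy, scipy, OpenCV 4.12 (cv2) and the standard library are available. Lean on these libraries where they do the work, as an engineer would, in place of code of your own. Each camera call takes 0.05 s, during which the arm holds its last target. There are 200 camera calls.

## Task

Two slide units stand on the bench; work the one with the flat upright paddle, the light attenuator. With the fingertips only, push its paddle all the way to the closed end (the end with the round collar, on the robot's left), then push it back the other way through the clicks, counting by feel, and leave it resting in the third click from closed, never going past that one. Only push the paddle, do not pinch it, and leave the other slide with the round knob and the things around as they are.

Things in the scene. Friction and masses are not known exactly. Their poses are not given: they have to be found in the camera images.
- attenuator: Light attenuator, screwed to the bench: aluminium box 150 mm long (its y), 64 wide (its x), 46 high, on a foot plate 160 x 78 mm. Origin: centre of its underside. x away from the robot, y along the slide to the closed end (robot's left; turned up to 20 degrees), z up. A round steel collar, 36 mm across, sticks 21 mm out of its closed end. The flat top is bare on both sides of the paddle.
- attenuator_lever (a joint): Travel of the paddle in m along the unit's -y (robot's right): 0 closed, then a click every 15 mm: 0.015 first, 0.030 second, 0.045 third, up to 0.075 fifth; hard stops 2 mm beyond both ends. Starts between first and third. Leaving a click takes about 4 N, less and less up to the crest half-way; 2 mm past it the paddle snaps ahead off the finger into the next click.
- attenuator_paddle (a point): Centre of the paddle, 75 mm above the bench. The paddle is an upright grey plastic plate, 13 mm thick along the slide (unit's y), 32 mm wide across it (unit's x), 36 mm high (from 57 to 93 mm above the bench), on a thin stem.
- filter_slide: The other slide unit, the same housing, but with a round grey knob, 22 mm across, its top 87 mm above the bench; origin at the centre of its underside. Not to be worked.
- filter_slide_lever (a joint): Travel of the round knob of the other unit in m, resting in its second click at 0.030; must stay there.
- cover_box: Bystander: small pale box of cover glasses, 36 x 36 x 22 mm, loose in front of the attenuator; origin under its centre.
- filter_cube: Bystander: black filter cube 45 x 34 x 43 mm, loose behind the attenuator; origin under its centre.
- oil_bottle: Bystander: brown bottle, 32 mm across, 72 mm high, loose behind the other slide unit; origin under its centre.
- stick: Bystander: USB stick, 20 x 61 x 10 mm, loose in front of the other slide unit; origin under its centre.
- objective_case: Bystander: round case with a screw lid, 41 mm across, 58 mm high, loose at the front right; origin under its centre.
- lab_timer: Bystander: flat timer, 66 x 64 x 21 mm, loose at the front left; origin under its centre.

How it is judged:
By the outcome, as a careful person would: the job done as asked, in the order asked, and still so for the second after the job is handed in, with the robot touching nothing.
It also fails if it takes over 59 s, if anything falls off the work surface, if the arm or the gripper's body presses on something with over 40 N, if the wrist force passes 120 N, or if a joint passes its speed limit or range.

## Working session

There is one attempt and no reset: what is moved stays moved. The work goes in short steps, Python scripts to look and compute and a tool call to move; the robot and the scene stay as the last step left them, time stands still between calls to the robot, and variables do not carry over. Pictures are saved under pics/ and viewed, at most 10 in all, crops included, and the job is handed in when it is done.

Besides the shell and the picture viewer there is one more tool, called after "Emit:" as a command line: name --argument value ..., lists and objects as JSON in quotes. play_rows: Moves the arm, as the interface text tells. Its arguments: {"type":"object","properties":{"plan":{"type":"array","items":{"type":"object","properties":{"hand":{"type":"number"},"offset":{"type":"array","items":{"type":"number"}},"rotation":{"type":"array","items":{"type":"number"}}}}},"squeeze":{"type":"number"}},"required":["plan"]}

```bash
mkdir -p pics; cat > h.py <<'E'
import numpy as np, cv2
from plant import telemetry, vision, ticket, search_frame, silhouettes, r
def ray(im,uv):
    d=np.array([(uv[0]-im['cx'])/im['fx'],-(uv[1]-im['cy'])/im['fy'],-1.]);E=np.array(im['extrinsics'])
    return E[:3,3],E[:3,:3]@d
def onz(im,uv,z):
    o,d=ray(im,uv); return o+d*(z-o[2])/d[2]
def proj(im,p):
    E=np.array(im['extrinsics']);c=E[:3,:3].T@(np.array(p)-E[:3,3])
    return [im['cx']+im['fx']*c[0]/-c[2], im['cy']+im['fy']*c[1]/c[2]]
E
python3 - <<'E'
from h import *
s=telemetry.read_state();print(s)
for n in ['top','scene']:
    im=vision.get_image(n);cv2.imwrite(f'pics/{n}1.png',im['frame']);print(n,[k for k in im],im['fx'],np.round(im['extrinsics'],3).tolist())
    for t,z in [('attenuator',.046),('attenuator_paddle',.075),('filter_slide',.046),('filter_cube',.02),('cover_box',.011),('lab_timer',.01)]:
        for d in search_frame(t,n)[:2]: print(t,np.round(d['uv']),round(d['conf'],2),np.round(onz(im,d['uv'],z),3))
E
```

```text
{'clock': 0.0, 'q': array([-1.29989098,  0.38421475,  0.01638105,  1.37116658, -0.00626759,
        1.38819736, -0.04647249]), 'qvel': array([ 3.39283145e-05,  2.09114656e-04, -1.26251576e-03, -1.08739570e-03,
       -1.27866095e-03,  7.19144481e-04,  1.26541983e-03]), 'joint_torque': array([ 1.20832403e-03, -6.27605510e+01,  8.44900422e-01, -3.71823084e+01,
        1.66482758e-02,  1.42814516e-02, -2.01346745e-05]), 'ee_pos': array([0.20457889, 0.58999129, 0.20938794]), 'eef_rot': array([[-9.44832080e-01,  3.27554601e-01, -5.68865840e-04],
       [ 3.27555088e-01,  9.44830270e-01, -1.85054172e-03],
       [-6.86717902e-05, -1.93478609e-03, -9.99998126e-01]]), 'wrist_force': array([ 0.04614835, -0.20105266, -0.43955968]), 'moment': array([-0.04134786,  0.04712079, -0.05744867]), 'finger_force': 0.0, 'finger_gap': 0.0853306216531026}
top ['frame', 'fx', 'fy', 'cx', 'cy', 'extrinsics'] 443.5931580295271 [[0.026, 0.985, -0.173, 0.258], [-1.0, 0.026, -0.002, -0.007], [0.002, 0.173, 0.985, 1.311], [0.0, 0.0, 0.0, 1.0]]
attenuator [350. 205.] 0.68 [ 0.506 -0.195  0.046]
attenuator [205. 197.] 0.47 [0.519 0.226 0.046]
filter_cube [332. 188.] 0.6 [ 0.56  -0.146  0.02 ]
cover_box [360. 225.] 0.58 [ 0.454 -0.23   0.011]
lab_timer [134. 235.] 0.65 [0.406 0.435 0.01 ]
scene ['frame', 'fx', 'fy', 'cx', 'cy', 'extrinsics'] 427.24695903756606 [[0.892, 0.204, -0.404, -0.009], [-0.453, 0.394, -0.8, -0.962], [-0.004, 0.896, 0.444, 0.607], [0.0, 0.0, 0.0, 1.0]]
attenuator [328. 254.] 0.74 [ 0.494 -0.239  0.046]
attenuator_paddle [325. 237.] 0.67 [ 0.504 -0.211  0.075]
filter_slide [261. 195.] 0.74 [0.495 0.141 0.046]
filter_cube [336. 238.] 0.58 [ 0.579 -0.152  0.02 ]
cover_box [311. 270.] 0.7 [ 0.451 -0.236  0.011]
cover_box [234. 200.] 0.23 [0.431 0.214 0.011]
lab_timer [204. 177.] 0.67 [0.41 0.45 0.01]
```

```bash
python3 - <<'E'
import cv2
a=cv2.imread('pics/top1.png')[150:290,270:450];b=cv2.imread('pics/scene1.png')[190:310,240:420]
cv2.imwrite('pics/c1.png',cv2.resize(a,None,fx=4,fy=4,interpolation=cv2.INTER_CUBIC))
cv2.imwrite('pics/c2.png',cv2.resize(b,None,fx=4,fy=4,interpolation=cv2.INTER_CUBIC))
E
```

```text
(no output)
```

View pics/c1.png

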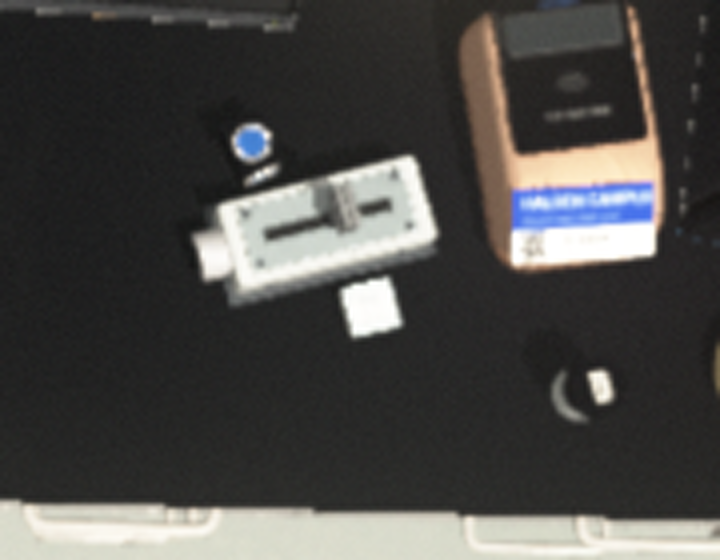

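View pics/c2.png

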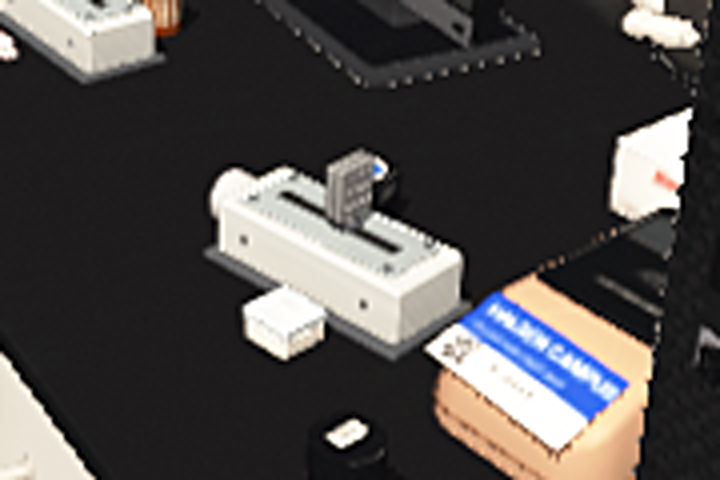

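The top view shows the attenuator's face corners near crop (218,205), (413,155), (438,235) and (235,290), i.e. yawed about 14°. The paddle is near crop (345,200). The cover box is in front, the cube behind, and a tall peach-coloured instrument stands to the right.

```bash
cat >> h.py <<'E'
def fit():
    from scipy.optimize import least_squares
E
python3 - <<'E'
from h import *
from scipy.optimize import least_squares
T=vision.get_image('top');S=vision.get_image('scene')
t=lambda u,v:(270+u/4,150+v/4); s=lambda u,v:(240+u/4,190+v/4)
h=.046
obs=[(T,t(218,205),(.032,.075,h)),(T,t(413,155),(.032,-.075,h)),(T,t(438,235),(-.032,-.075,h)),(T,t(235,285),(-.032,.075,h)),
(S,s(218,205),(-.032,.075,h)),(S,s(398,293),(-.032,-.075,h)),(S,s(463,258),(.032,-.075,h)),(S,s(290,168),(.032,.075,h))]
def W(p,l):
    c,n=np.cos(p[2]),np.sin(p[2]);return [p[0]+c*l[0]-n*l[1],p[1]+n*l[0]+c*l[1],l[2]]
f=lambda p:np.concatenate([np.subtract(proj(i,W(p,l)),uv) for i,uv,l in obs])
R=least_squares(f,[.5,-.22,.24],loss='soft_l1');p=R.x;print(p,np.degrees(p[2]),np.round(R.fun,1))
# paddle: top face centre in scene crop (352,158) z=.093 ; fit y
for n,im in(('top',T),('scene',S)):
  for d in silhouettes('attenuator_paddle',n)[:1]:
    ys,xs=np.where(d['region']);print(n,d['uv'],d['conf'],len(xs))
pq=[(S,s(330,162),(-.016,.0065,.093)),(S,s(348,170),(-.016,-.0065,.093)),(S,s(376,155),(.016,-.0065,.093))]
g=lambda q:np.concatenate([np.subtract(proj(i,W(p,(l[0],q[0]+l[1],l[2]))),uv) for i,uv,l in pq])
Q=least_squares(g,[0.]);print('paddle y_unit',Q.x,np.round(Q.fun,1),W(p,(0,Q.x[0],.075)))
print('peach box top-left at z .06/.1/.14 from top:',[np.round(onz(T,t(512,262),z),3) for z in(0,.1,.15)], 'scene corner',[np.round(onz(S,s(440,345),z),3) for z in(0,.05,.1,.15)])
for q in ('filter_slide','attenuator_lever'):
  print(q,[(np.round(d['uv']),d['conf']) for d in search_frame(q,'scene')[:2]])
cv2.imwrite('pics/scene_full.png',S['frame'])
E
```

```text
[ 0.50696873 -0.20327578  0.26779318] 15.343418899776259 [ 0.4 -1.1  1.3 -0.6  1.   0.4  1.8  0.1 -0.7 -2.8 -0.7 -0.6  0.3 -1.9
 -1.5 -1.9]
top [352.0, 200.4] 0.6 78
scene [324.9, 234.9] 0.66 169
paddle y_unit [-0.01074023] [-0.8  1.2 -1.2  1.2  0.6  0.5] [np.float64(0.5098106343836075), np.float64(-0.2136331979107468), 0.075]
peach box top-left at z .06/.1/.14 from top: [array([ 0.486, -0.346,  0.   ]), array([ 0.469, -0.32 ,  0.1  ]), array([ 0.46 , -0.307,  0.15 ])] scene corner [array([ 0.528, -0.289,  0.   ]), array([ 0.484, -0.344,  0.05 ]), array([ 0.44, -0.4 ,  0.1 ]), array([ 0.395, -0.455,  0.15 ])]
filter_slide [(array([258., 195.]), 0.96)]
attenuator_lever [(array([327., 236.]), 0.66)]
```

View pics/scene_full.png

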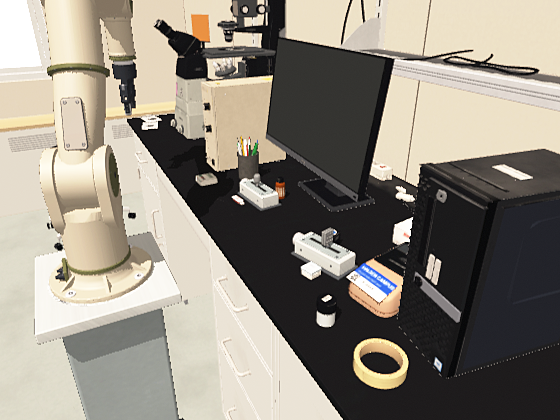

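The scene view shows the attenuator near (325,252). The peach item on its right is low, the PC tower is well to the right, and the monitor stands behind. I'll go over high, closing the fingers on the way.

Emit:
play_rows --plan '[{"hand": 0,"offset": [0,0,-0.05],"rotation": [0,0,0]},{"hand": 0,"offset": [0,0,-0.1],"rotation": [0,0,0]},{"hand": 0,"offset": [-0.345,-0.187,-0.1],"rotation": [0,0,25]},{"hand": 0,"offset": [-0.345,-0.187,-0.1],"rotation": [0,0,25]},{"hand": 0,"offset": [-0.345,-0.187,-0.1],"rotation": [0,0,25]},{"hand": 0,"offset": [-0.345,-0.187,-0.1],"rotation": [0,0,25]},{"hand": 0,"offset": [-0.345,-0.187,-0.1],"rotation": [0,0,25]},{"hand": 0,"offset": [-0.345,-0.187,-0.1],"rotation": [0,0,25]},{"hand": 0,"offset": [-0.345,-0.187,-0.1],"rotation": [0,0,25]},{"hand": 0,"offset": [-0.345,-0.187,-0.1],"rotation": [0,0,25]}]' --squeeze 30

```text
clock: 2.0
ee_pos: [0.4711, 0.2981, 0.3108]
eef_rot: [[-0.717, 0.697, 0.001], [0.697, 0.717, 0.0], [-0.0, 0.001, -1.0]]
wrist_force: [0.6, -0.6, -0.3]
finger_gap: 0.0001
finger_force: 0.0
```

Emit:
play_rows --plan '[{"hand": 0,"offset": [-0.368,-0.337,0],"rotation": [0,0,30.5]},{"hand": 0,"offset": [-0.368,-0.337,0],"rotation": [0,0,30.5]},{"hand": 0,"offset": [-0.368,-0.337,0],"rotation": [0,0,30.5]},{"hand": 0,"offset": [-0.368,-0.337,0],"rotation": [0,0,30.5]},{"hand": 0,"offset": [-0.368,-0.337,0],"rotation": [0,0,30.5]},{"hand": 0,"offset": [-0.368,-0.337,0],"rotation": [0,0,30.5]},{"hand": 0,"offset": [-0.368,-0.337,0],"rotation": [0,0,30.5]},{"hand": 0,"offset": [-0.368,-0.337,0],"rotation": [0,0,30.5]},{"hand": 0,"offset": [-0.368,-0.337,0],"rotation": [0,0,30.5]},{"hand": 0,"offset": [-0.368,-0.337,0],"rotation": [0,0,30.5]},{"hand": 0,"offset": [-0.368,-0.337,0],"rotation": [0,0,30.5]},{"hand": 0,"offset": [-0.368,-0.337,0],"rotation": [0,0,30.5]}]'

```text
clock: 3.2
ee_pos: [0.4985, -0.1988, 0.3103]
eef_rot: [[-0.262, 0.965, -0.0], [0.965, 0.262, -0.0], [-0.0, -0.0, -1.0]]
wrist_force: [-0.5, 0.1, -0.6]
finger_gap: 0.0001
finger_force: 0.0
```

```bash
python3 - <<'E'
from h import *
s=telemetry.read_state();print(s['clock'],s['ee_pos'],s['eef_rot'].round(3).tolist())
W=vision.get_image('wrist');print(np.round(W['extrinsics'],3).tolist(),W['fx'])
cv2.imwrite('pics/w1.png',W['frame'])
E
```

```text
3.2 [ 0.4985232  -0.19878765  0.31033324] [[-0.262, 0.965, -0.0], [0.965, 0.262, -0.0], [-0.0, -0.0, -1.0]]
[[0.965, -0.247, -0.085, 0.477], [0.261, 0.912, 0.315, -0.118], [0.0, -0.327, 0.945, 0.474], [0.0, 0.0, 0.0, 1.0]] 296.0483901971514
```

View pics/w1.png

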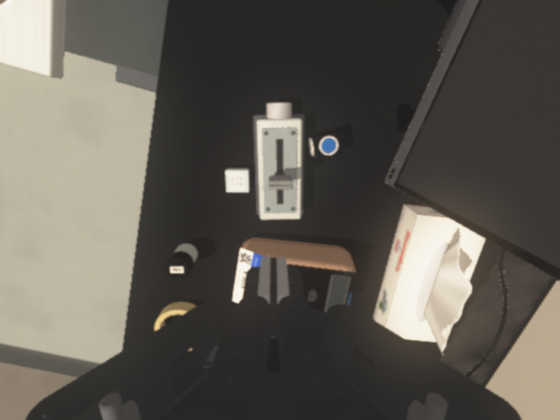

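The wrist view shows the unit upright in the picture: housing rows 116–220 around column 280, slot rows 138–203, paddle at about row 182.

```bash
python3 - <<'E'
from h import *
W=vision.get_image('wrist')
c,n=np.cos(.268),np.sin(.268);o=np.array([.507,-.2033])
def U(uv,z):
    d=onz(W,uv,z)[:2]-o;return np.round([c*d[0]+n*d[1],-n*d[0]+c*d[1]],4)
g=cv2.cvtColor(W['frame'],cv2.COLOR_BGR2GRAY)
print(g[110:226,272].tolist());print(g[165:200,280].tolist());print(g[150,248:310].tolist(),g[210,248:310].tolist())
for k in[(254,116),(301,116),(302,219),(258,219)]:print(k,U(k,.046))
for k in[(280,138),(280,203)]:print('slot',U(k,.046))
for k in[(281,177),(281,188)]:print('pad',U(k,.093),U(k,.057))
E
```

```text
[220, 221, 223, 223, 224, 224, 225, 224, 222, 209, 180, 193, 216, 226, 228, 228, 228, 227, 215, 174, 175, 180, 180, 179, 179, 179, 179, 179, 179, 179, 179, 180, 180, 180, 180, 179, 179, 178, 178, 177, 176, 177, 177, 177, 178, 179, 179, 179, 179, 179, 180, 180, 181, 181, 181, 180, 179, 178, 178, 177, 177, 177, 177, 176, 172, 161, 133, 105, 94, 100, 105, 104, 123, 143, 149, 138, 118, 131, 148, 151, 149, 158, 171, 176, 178, 178, 177, 176, 176, 175, 175, 175, 175, 174, 173, 173, 173, 174, 175, 176, 176, 176, 177, 185, 207, 223, 226, 226, 224, 213, 166, 96, 55, 52, 52, 52]
[67, 68, 68, 68, 67, 67, 63, 57, 57, 62, 71, 81, 91, 92, 100, 111, 110, 129, 146, 149, 136, 121, 135, 150, 148, 128, 88, 69, 68, 67, 68, 68, 67, 67, 66]
[51, 51, 51, 52, 58, 76, 96, 113, 147, 196, 222, 228, 226, 216, 195, 183, 181, 179, 178, 177, 177, 176, 176, 176, 176, 177, 171, 141, 92, 69, 66, 67, 67, 88, 134, 168, 176, 175, 176, 176, 177, 177, 177, 177, 177, 177, 176, 176, 184, 205, 213, 195, 150, 101, 73, 60, 50, 46, 47, 48, 70, 117] [51, 51, 51, 52, 52, 52, 56, 73, 93, 112, 148, 196, 220, 223, 218, 199, 166, 132, 111, 107, 123, 152, 173, 177, 176, 176, 175, 174, 174, 174, 174, 174, 175, 175, 176, 176, 175, 174, 173, 173, 170, 158, 134, 111, 107, 122, 147, 165, 191, 214, 201, 158, 111, 79, 61, 50, 48, 49, 49, 49, 49, 49]
(254, 116) [-0.0321  0.0831]
(301, 116) [0.0326 0.083 ]
(302, 219) [ 0.0387 -0.0683]
(258, 219) [-0.0292 -0.0683]
slot [0.0039 0.0535]
slot [ 0.0045 -0.0424]
pad [0.0044 0.008 ] [0.0054 0.0001]
pad [ 0.0046 -0.0069] [ 0.0056 -0.0162]
```

Emit:
play_rows --plan '[{"hand": 0,"offset": [-0.055,0.01,0.02],"rotation": [0,0,0]},{"hand": 0,"offset": [-0.055,0.01,0.05],"rotation": [0,0,0]},{"hand": 0,"offset": [-0.055,0.01,0.1],"rotation": [0,0,0]},{"hand": 0,"offset": [-0.055,0.01,0.15],"rotation": [0,0,0]},{"hand": 0,"offset": [-0.055,0.01,0.19],"rotation": [0,0,0]},{"hand": 0,"offset": [-0.055,0.01,0.2],"rotation": [0,0,0]},{"hand": 0,"offset": [-0.055,0.01,0.2],"rotation": [0,0,0]}]'

```text
clock: 4.0
ee_pos: [0.5231, -0.2458, 0.1096]
eef_rot: [[-0.268, 0.964, -0.002], [0.964, 0.268, 0.001], [0.002, -0.002, -1.0]]
wrist_force: [0.3, 0.5, 0.2]
finger_gap: -0.0001
finger_force: 0.0
```

```bash
python3 - <<'E'
from h import *
W=vision.get_image('wrist');S=vision.get_image('scene')
cv2.imwrite('pics/w2.png',np.hstack([cv2.resize(W['frame'][100:400,160:400],None,fx=1.6,fy=1.6),cv2.resize(S['frame'][160:310,260:440],(384,480))]))
E
```

```text
(no output)
```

View pics/w2.png

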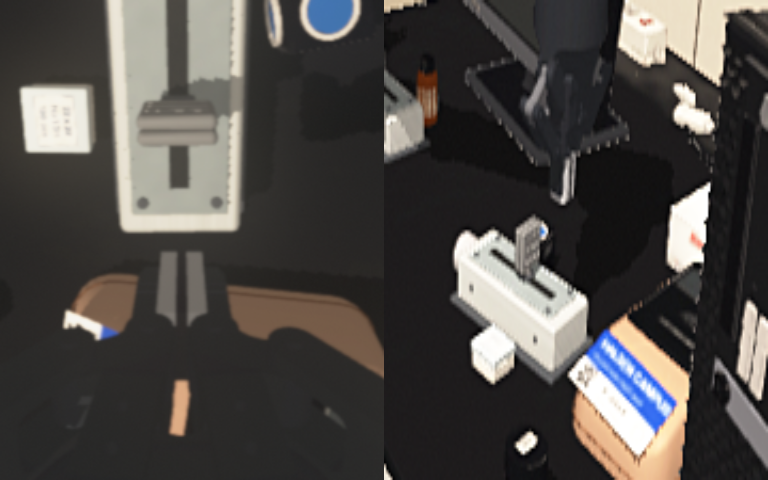

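Fingers are over the slot line, clear to the right of the paddle. Descend, then advance.

Emit:
play_rows --plan '[{"hand": 0,"offset": [0,0,0.02],"rotation": [0,0,0]},{"hand": 0,"offset": [0,0,0.035],"rotation": [0,0,0]},{"hand": 0,"offset": [0,0,0.042],"rotation": [0,0,0]},{"hand": 0,"offset": [0,0,0.042],"rotation": [0,0,0]},{"hand": 0,"offset": [0.005,0,0.042],"rotation": [0,0,0]},{"hand": 0,"offset": [0.01,0,0.042],"rotation": [0,0,0]},{"hand": 0,"offset": [0.013,0,0.042],"rotation": [0,0,0]},{"hand": 0,"offset": [0.013,0,0.042],"rotation": [0,0,0]}]'

```text
clock: 4.9
ee_pos: [0.52, -0.2344, 0.0688]
eef_rot: [[-0.266, 0.964, 0.001], [0.964, 0.266, 0.0], [0.0, 0.001, -1.0]]
wrist_force: [0.4, -0.2, -0.0]
finger_gap: -0.0003
finger_force: 0.0
```

Emit:
play_rows --plan '[{"hand": 0,"offset": [0.003,0,0],"rotation": [0,0,0]},{"hand": 0,"offset": [0.006,0,0],"rotation": [0,0,0]},{"hand": 0,"offset": [0.009,0,0],"rotation": [0,0,0]},{"hand": 0,"offset": [0.012,0,0],"rotation": [0,0,0]},{"hand": 0,"offset": [0.015,0,0],"rotation": [0,0,0]},{"hand": 0,"offset": [0.018,0,0],"rotation": [0,0,0]},{"hand": 0,"offset": [0.021,0,0],"rotation": [0,0,0]},{"hand": 0,"offset": [0.024,0,0],"rotation": [0,0,0]},{"hand": 0,"offset": [0.027,0,0],"rotation": [0,0,0]},{"hand": 0,"offset": [0.03,0,0],"rotation": [0,0,0]},{"hand": 0,"offset": [0.033,0,0],"rotation": [0,0,0]},{"hand": 0,"offset": [0.036,0,0],"rotation": [0,0,0]}]'

```text
clock: 6.1
ee_pos: [0.5101, -0.2004, 0.0684]
eef_rot: [[-0.265, 0.964, -0.0], [0.964, 0.265, -0.0], [-0.0, -0.0, -1.0]]
wrist_force: [-0.5, -0.8, -1.2]
finger_gap: 0.0001
finger_force: 0.5
```

Emit:
play_rows --plan '[{"hand": 0,"offset": [0.002,0,0],"rotation": [0,0,0]},{"hand": 0,"offset": [0.004,0,0],"rotation": [0,0,0]},{"hand": 0,"offset": [0.006,0,0],"rotation": [0,0,0]},{"hand": 0,"offset": [0.008,0,0],"rotation": [0,0,0]},{"hand": 0,"offset": [0.01,0,0],"rotation": [0,0,0]},{"hand": 0,"offset": [0.01,0,0],"rotation": [0,0,0]}]'

```text
clock: 6.7
ee_pos: [0.5076, -0.1912, 0.0685]
eef_rot: [[-0.265, 0.964, 0.0], [0.964, 0.265, -0.001], [-0.001, 0.0, -1.0]]
wrist_force: [0.5, -2.1, -0.8]
finger_gap: 0.0002
finger_force: 1.1
```

```bash
python3 - <<'E'
from h import *
W=vision.get_image('wrist');S=vision.get_image('scene')
cv2.imwrite('pics/w3.png',np.hstack([cv2.resize(W['frame'][100:400,160:400],None,fx=1.6,fy=1.6),cv2.resize(S['frame'][160:310,260:440],(384,480))]))
E
```

```text
(no output)
```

View pics/w3.png

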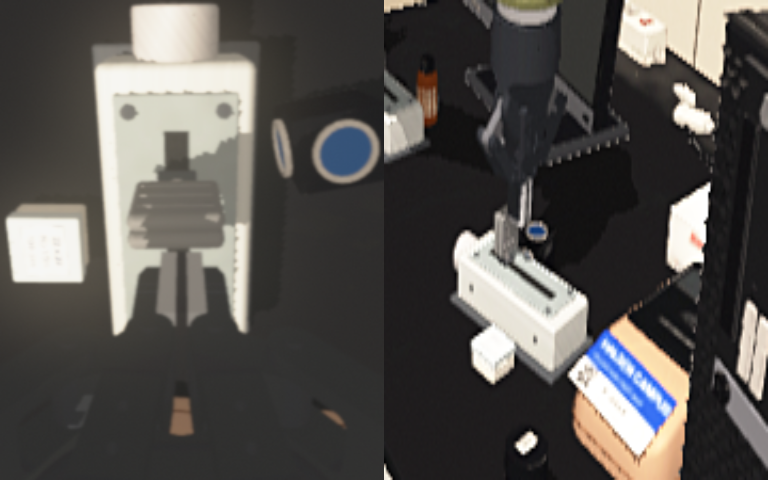

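The paddle (crop row ~215) is being pushed toward the collar, with some slot still free ahead of it. Continue, then feel for the stop.

Emit:
play_rows --plan '[{"hand": 0,"offset": [0.002,0,0],"rotation": [0,0,0]},{"hand": 0,"offset": [0.004,0,0],"rotation": [0,0,0]},{"hand": 0,"offset": [0.006,0,0],"rotation": [0,0,0]},{"hand": 0,"offset": [0.008,0,0],"rotation": [0,0,0]},{"hand": 0,"offset": [0.01,0,0],"rotation": [0,0,0]},{"hand": 0,"offset": [0.01,0,0],"rotation": [0,0,0]}]'

```text
clock: 7.4
ee_pos: [0.5048, -0.1804, 0.0683]
eef_rot: [[-0.266, 0.964, -0.0], [0.964, 0.266, 0.001], [0.001, -0.0, -1.0]]
wrist_force: [-0.5, -0.6, 0.1]
finger_gap: 0.0002
finger_force: 0.0
```

Emit:
play_rows --plan '[{"hand": 0,"offset": [0.002,0,0],"rotation": [0,0,0]},{"hand": 0,"offset": [0.003,0,0],"rotation": [0,0,0]},{"hand": 0,"offset": [0.003,0,0],"rotation": [0,0,0]}]'

```text
clock: 7.7
ee_pos: [0.5042, -0.1789, 0.0685]
eef_rot: [[-0.265, 0.964, 0.0], [0.964, 0.265, -0.001], [-0.001, 0.0, -1.0]]
wrist_force: [1.3, -2.5, -1.1]
finger_gap: 0.0001
finger_force: 1.5
```

Emit:
play_rows --plan '[{"hand": 0,"offset": [0.001,0,0],"rotation": [0,0,0]},{"hand": 0,"offset": [0.002,0,0],"rotation": [0,0,0]},{"hand": 0,"offset": [0.002,0,0],"rotation": [0,0,0]}]'

```text
clock: 8.0
ee_pos: [0.5037, -0.1771, 0.0685]
eef_rot: [[-0.265, 0.964, 0.0], [0.964, 0.265, -0.001], [-0.001, 0.0, -1.0]]
wrist_force: [1.2, -5.8, -1.1]
finger_gap: 0.0002
finger_force: 2.6
```

Emit:
play_rows --plan '[{"hand": 0,"offset": [0.001,0,0],"rotation": [0,0,0]},{"hand": 0,"offset": [0.002,0,0],"rotation": [0,0,0]},{"hand": 0,"offset": [0.002,0,0],"rotation": [0,0,0]}]'

```text
clock: 8.3
ee_pos: [0.5036, -0.1768, 0.0687]
eef_rot: [[-0.263, 0.965, 0.002], [0.965, 0.264, -0.003], [-0.004, 0.001, -1.0]]
wrist_force: [4.2, -9.4, -6.1]
finger_gap: -0.0003
finger_force: 5.1
```

Emit:
play_rows --plan '[{"hand": 0,"offset": [0.001,0,0],"rotation": [0,0,0]},{"hand": 0,"offset": [0.002,0,0],"rotation": [0,0,0]},{"hand": 0,"offset": [0.002,0,0],"rotation": [0,0,0]}]'

```text
clock: 8.6
ee_pos: [0.5034, -0.1765, 0.0689]
eef_rot: [[-0.262, 0.965, 0.003], [0.965, 0.262, -0.006], [-0.006, 0.001, -1.0]]
wrist_force: [6.8, -14.5, -6.9]
finger_gap: 0.0002
finger_force: 7.7
```

Hard stop felt (force rises, no motion). Back off, lift over and go to the left side.

Emit:
play_rows --plan '[{"hand": 0,"offset": [-0.008,0,0],"rotation": [0,0,0]},{"hand": 0,"offset": [-0.016,0,0],"rotation": [0,0,0]},{"hand": 0,"offset": [-0.016,0,0],"rotation": [0,0,0]},{"hand": 0,"offset": [-0.016,0,-0.03],"rotation": [0,0,0]},{"hand": 0,"offset": [-0.016,0,-0.06],"rotation": [0,0,0]},{"hand": 0,"offset": [-0.016,0,-0.06],"rotation": [0,0,0]},{"hand": 0,"offset": [0.015,0,-0.06],"rotation": [0,0,0]},{"hand": 0,"offset": [0.042,0,-0.06],"rotation": [0,0,0]},{"hand": 0,"offset": [0.042,0,-0.06],"rotation": [0,0,0]},{"hand": 0,"offset": [0.042,0,-0.06],"rotation": [0,0,0]}]'

```text
clock: 9.6
ee_pos: [0.4912, -0.1309, 0.1281]
eef_rot: [[-0.267, 0.964, -0.0], [0.964, 0.267, 0.001], [0.001, -0.0, -1.0]]
wrist_force: [-0.2, -0.5, -0.0]
finger_gap: -0.0001
finger_force: 0.0
```

```bash
python3 - <<'E'
from h import *
p=telemetry.read_state()['ee_pos'];d=p[:2]-[.507,-.2033];print(-.265*d[0]+.964*d[1], .964*d[0]+.265*d[1],p)
W=vision.get_image('wrist');S=vision.get_image('scene')
cv2.imwrite('pics/w4.png',np.hstack([cv2.resize(W['frame'][100:400,160:400],None,fx=1.6,fy=1.6),cv2.resize(S['frame'][160:310,260:440],(384,480))]))
E
```

```text
0.07395255329875884 0.003996312931275574 [ 0.49124747 -0.13091604  0.1280784 ]
```

View pics/w4.png

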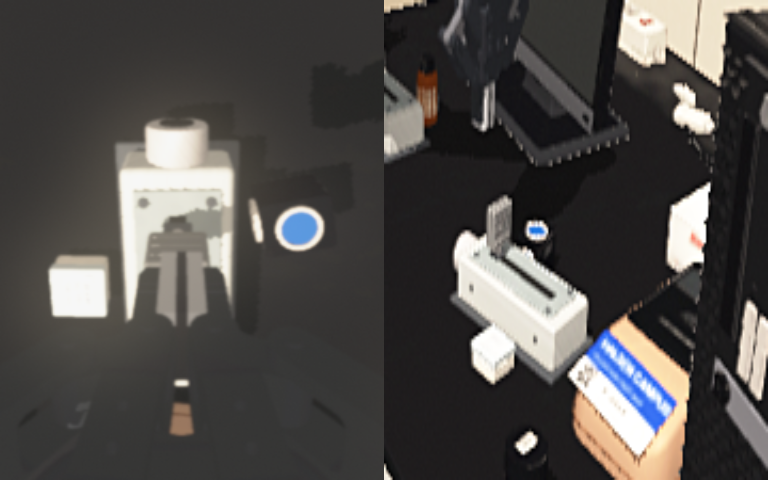

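The paddle stands at the closed (collar) end and the fingers are clear to its left. Descend and approach.

Emit:
play_rows --plan '[{"hand": 0,"offset": [0,0,0.03],"rotation": [0,0,0]},{"hand": 0,"offset": [0,0,0.05],"rotation": [0,0,0]},{"hand": 0,"offset": [0,0,0.06],"rotation": [0,0,0]},{"hand": 0,"offset": [0,0,0.06],"rotation": [0,0,0]},{"hand": 0,"offset": [-0.005,0,0.06],"rotation": [0,0,0]},{"hand": 0,"offset": [-0.01,0,0.06],"rotation": [0,0,0]},{"hand": 0,"offset": [-0.012,0,0.06],"rotation": [0,0,0]},{"hand": 0,"offset": [-0.012,0,0.06],"rotation": [0,0,0]}]'

```text
clock: 10.5
ee_pos: [0.495, -0.1443, 0.069]
eef_rot: [[-0.264, 0.964, 0.001], [0.964, 0.264, -0.0], [-0.001, 0.001, -1.0]]
wrist_force: [-0.4, 0.3, -0.4]
finger_gap: -0.0
finger_force: 0.0
```

Emit:
play_rows --plan '[{"hand": 0,"offset": [-0.001,0,0],"rotation": [0,0,0]},{"hand": 0,"offset": [-0.001,0,0],"rotation": [0,0,0]}]'

```text
clock: 10.7
ee_pos: [0.4949, -0.1445, 0.0685]
eef_rot: [[-0.265, 0.964, 0.0], [0.964, 0.265, 0.0], [-0.0, 0.0, -1.0]]
wrist_force: [0.6, 0.5, 0.0]
finger_gap: 0.0
finger_force: 0.0
```

Emit:
play_rows --plan '[{"hand": 0,"offset": [-0.001,0,0],"rotation": [0,0,0]},{"hand": 0,"offset": [-0.001,0,0],"rotation": [0,0,0]}]'

```text
clock: 10.9
ee_pos: [0.4951, -0.1455, 0.0684]
eef_rot: [[-0.265, 0.964, -0.0], [0.964, 0.265, -0.0], [-0.0, -0.0, -1.0]]
wrist_force: [-0.4, 0.4, -0.1]
finger_gap: 0.0001
finger_force: 0.0
```

Emit:
play_rows --plan '[{"hand": 0,"offset": [-0.001,0,0],"rotation": [0,0,0]},{"hand": 0,"offset": [-0.001,0,0],"rotation": [0,0,0]}]'

```text
clock: 11.1
ee_pos: [0.4953, -0.146, 0.0683]
eef_rot: [[-0.266, 0.964, -0.0], [0.964, 0.266, 0.001], [0.001, -0.0, -1.0]]
wrist_force: [-1.1, 2.8, 1.4]
finger_gap: -0.0001
finger_force: 1.1
```

Contact with the first click's resistance at unit y ≈ 0.0583. Snaps are expected at about 9.5, 24.5 and 39.5 mm of finger travel.

Emit:
play_rows --plan '[{"hand": 0,"offset": [-0.001,0,0],"rotation": [0,0,0]},{"hand": 0,"offset": [-0.002,0,0],"rotation": [0,0,0]},{"hand": 0,"offset": [-0.003,0,0],"rotation": [0,0,0]},{"hand": 0,"offset": [-0.004,0,0],"rotation": [0,0,0]},{"hand": 0,"offset": [-0.005,0,0],"rotation": [0,0,0]},{"hand": 0,"offset": [-0.006,0,0],"rotation": [0,0,0]}]'

```text
clock: 11.7
ee_pos: [0.4971, -0.1526, 0.0684]
eef_rot: [[-0.265, 0.964, 0.0], [0.964, 0.265, -0.001], [-0.001, 0.0, -1.0]]
wrist_force: [0.5, 1.4, -0.8]
finger_gap: -0.0001
finger_force: 0.6
```

Emit:
play_rows --plan '[{"hand": 0,"offset": [-0.001,0,0],"rotation": [0,0,0]},{"hand": 0,"offset": [-0.002,0,0],"rotation": [0,0,0]},{"hand": 0,"offset": [-0.003,0,0],"rotation": [0,0,0]},{"hand": 0,"offset": [-0.004,0,0],"rotation": [0,0,0]},{"hand": 0,"offset": [-0.005,0,0],"rotation": [0,0,0]},{"hand": 0,"offset": [-0.005,0,0],"rotation": [0,0,0]}]'

```text
clock: 12.3
ee_pos: [0.4983, -0.1573, 0.0684]
eef_rot: [[-0.265, 0.964, -0.0], [0.964, 0.265, -0.0], [-0.0, -0.0, -1.0]]
wrist_force: [-0.0, 0.3, -0.3]
finger_gap: -0.0
finger_force: 0.0
```

```bash
cat >> h.py <<'E'
def where():
    s=telemetry.read_state();p=s['ee_pos'];d=p[:2]-[.507,-.2033];f=s['wrist_force'];y=-.265*d[0]+.964*d[1]
    print('y',round(y,4),'travel',round(.0585-y,4),'f',round(-.265*f[0]+.964*f[1],1),s['clock'])
E
python3 -c "
from h import *
where()
im=vision.get_image('scene');d=silhouettes('attenuator_paddle','scene');print([(x['uv'],x['conf']) for x in d[:2]])"
```

```text
y 0.0466 travel 0.0119 f 0.3 12.3
[([320.8, 233.0], 0.73)]
```

First click passed (force gone). Feel for contact again near 15 mm.

Emit:
play_rows --plan '[{"hand": 0,"offset": [-0.001,0,0],"rotation": [0,0,0]},{"hand": 0,"offset": [-0.002,0,0],"rotation": [0,0,0]},{"hand": 0,"offset": [-0.002,0,0],"rotation": [0,0,0]}]'

```text
clock: 12.7
ee_pos: [0.4988, -0.1592, 0.0684]
eef_rot: [[-0.265, 0.964, 0.0], [0.964, 0.265, -0.0], [-0.0, -0.0, -1.0]]
wrist_force: [-0.1, 0.2, 0.7]
finger_gap: -0.0003
finger_force: 0.0
```

Emit:
play_rows --plan '[{"hand": 0,"offset": [-0.001,0,0],"rotation": [0,0,0]},{"hand": 0,"offset": [-0.001,0,0],"rotation": [0,0,0]}]'

```text
clock: 12.9
ee_pos: [0.4991, -0.1601, 0.0684]
eef_rot: [[-0.265, 0.964, -0.0], [0.964, 0.265, -0.0], [-0.0, -0.0, -1.0]]
wrist_force: [0.3, 0.4, -0.2]
finger_gap: 0.0001
finger_force: 0.0
```

Emit:
play_rows --plan '[{"hand": 0,"offset": [-0.001,0,0],"rotation": [0,0,0]},{"hand": 0,"offset": [-0.001,0,0],"rotation": [0,0,0]}]'

```text
clock: 13.1
ee_pos: [0.4992, -0.1605, 0.0683]
eef_rot: [[-0.265, 0.964, -0.0], [0.964, 0.265, 0.001], [0.001, -0.0, -1.0]]
wrist_force: [-1.3, 2.3, 1.1]
finger_gap: -0.0001
finger_force: 1.1
```

```bash
python3 -c "
from h import *
where()"
```

```text
y 0.0434 travel 0.0151 f 2.6 13.1
```

Contact at 15.1 mm confirms the first click. Repeat for the second.

Emit:
play_rows --plan '[{"hand": 0,"offset": [-0.001,0,0],"rotation": [0,0,0]},{"hand": 0,"offset": [-0.002,0,0],"rotation": [0,0,0]},{"hand": 0,"offset": [-0.003,0,0],"rotation": [0,0,0]},{"hand": 0,"offset": [-0.004,0,0],"rotation": [0,0,0]},{"hand": 0,"offset": [-0.005,0,0],"rotation": [0,0,0]},{"hand": 0,"offset": [-0.006,0,0],"rotation": [0,0,0]},{"hand": 0,"offset": [-0.007,0,0],"rotation": [0,0,0]},{"hand": 0,"offset": [-0.008,0,0],"rotation": [0,0,0]},{"hand": 0,"offset": [-0.009,0,0],"rotation": [0,0,0]},{"hand": 0,"offset": [-0.01,0,0],"rotation": [0,0,0]},{"hand": 0,"offset": [-0.011,0,0],"rotation": [0,0,0]},{"hand": 0,"offset": [-0.011,0,0],"rotation": [0,0,0]}]'

```text
clock: 14.3
ee_pos: [0.5023, -0.1718, 0.0684]
eef_rot: [[-0.265, 0.964, 0.0], [0.964, 0.265, -0.0], [-0.0, -0.0, -1.0]]
wrist_force: [1.1, 0.2, 1.6]
finger_gap: -0.0001
finger_force: 0.0
```

Emit:
play_rows --plan '[{"hand": 0,"offset": [-0.001,0,0],"rotation": [0,0,0]},{"hand": 0,"offset": [-0.002,0,0],"rotation": [0,0,0]},{"hand": 0,"offset": [-0.002,0,0],"rotation": [0,0,0]}]'

```text
clock: 14.6
ee_pos: [0.5028, -0.1736, 0.0684]
eef_rot: [[-0.265, 0.964, -0.0], [0.964, 0.265, -0.0], [-0.0, -0.0, -1.0]]
wrist_force: [0.1, -0.3, 0.6]
finger_gap: 0.0
finger_force: 0.0
```

Emit:
play_rows --plan '[{"hand": 0,"offset": [-0.001,0,0],"rotation": [0,0,0]},{"hand": 0,"offset": [-0.001,0,0],"rotation": [0,0,0]}]'

```text
clock: 14.8
ee_pos: [0.5031, -0.1745, 0.0684]
eef_rot: [[-0.265, 0.964, -0.0], [0.964, 0.265, -0.0], [-0.0, -0.0, -1.0]]
wrist_force: [-0.9, -0.8, 0.8]
finger_gap: -0.0001
finger_force: 0.0
```

```bash
python3 -c "
from h import *
where()"
```

```text
y 0.0288 travel 0.0297 f -0.5 14.8
```

Emit:
play_rows --plan '[{"hand": 0,"offset": [-0.001,0,0],"rotation": [0,0,0]},{"hand": 0,"offset": [-0.001,0,0],"rotation": [0,0,0]}]'

```text
clock: 15.0
ee_pos: [0.5032, -0.1749, 0.0683]
eef_rot: [[-0.266, 0.964, -0.0], [0.964, 0.266, 0.001], [0.001, -0.0, -1.0]]
wrist_force: [-1.2, 2.6, 0.9]
finger_gap: -0.0003
finger_force: 1.1
```

```bash
python3 -c "
from h import *
where()"
```

```text
y 0.0284 travel 0.0301 f 2.8 15.0
```

Second click confirmed at 30.1 mm. Now the third, stopping right after the snap.

Emit:
play_rows --plan '[{"hand": 0,"offset": [-0.001,0,0],"rotation": [0,0,0]},{"hand": 0,"offset": [-0.002,0,0],"rotation": [0,0,0]},{"hand": 0,"offset": [-0.003,0,0],"rotation": [0,0,0]},{"hand": 0,"offset": [-0.004,0,0],"rotation": [0,0,0]},{"hand": 0,"offset": [-0.005,0,0],"rotation": [0,0,0]},{"hand": 0,"offset": [-0.006,0,0],"rotation": [0,0,0]},{"hand": 0,"offset": [-0.007,0,0],"rotation": [0,0,0]},{"hand": 0,"offset": [-0.008,0,0],"rotation": [0,0,0]},{"hand": 0,"offset": [-0.009,0,0],"rotation": [0,0,0]},{"hand": 0,"offset": [-0.01,0,0],"rotation": [0,0,0]},{"hand": 0,"offset": [-0.011,0,0],"rotation": [0,0,0]},{"hand": 0,"offset": [-0.011,0,0],"rotation": [0,0,0]}]'

```text
clock: 16.2
ee_pos: [0.5062, -0.1863, 0.0684]
eef_rot: [[-0.265, 0.964, -0.0], [0.964, 0.265, -0.0], [-0.0, -0.0, -1.0]]
wrist_force: [-0.4, 0.7, -0.3]
finger_gap: -0.0002
finger_force: 0.0
```

```bash
python3 -c "
from h import *
where()"
```

```text
y 0.0166 travel 0.0419 f 0.8 16.2
```

Emit:
play_rows --plan '[{"hand": 0,"offset": [-0.001,0,0],"rotation": [0,0,0]},{"hand": 0,"offset": [-0.002,0,0],"rotation": [0,0,0]},{"hand": 0,"offset": [-0.0025,0,0],"rotation": [0,0,0]},{"hand": 0,"offset": [-0.0025,0,0],"rotation": [0,0,0]}]'

```text
clock: 16.6
ee_pos: [0.5068, -0.1885, 0.0684]
eef_rot: [[-0.265, 0.964, -0.0], [0.964, 0.265, -0.0], [-0.0, -0.0, -1.0]]
wrist_force: [-0.9, -0.2, -0.1]
finger_gap: 0.0002
finger_force: 0.0
```

Emit:
play_rows --plan '[{"hand": 0,"offset": [-0.001,0,0],"rotation": [0,0,0]},{"hand": 0,"offset": [-0.001,0,0],"rotation": [0,0,0]}]'

```text
clock: 16.8
ee_pos: [0.5071, -0.1892, 0.0683]
eef_rot: [[-0.265, 0.964, -0.0], [0.964, 0.265, 0.0], [0.0, -0.0, -1.0]]
wrist_force: [-0.6, 0.7, -0.4]
finger_gap: 0.0
finger_force: 0.4
```

```bash
python3 -c "
from h import *
where()"
```

```text
y 0.0136 travel 0.0449 f 0.8 16.8
```

Light contact at 44.9 mm, so it rests in the third click. Back off, lift and check.

Emit:
play_rows --plan '[{"hand": 0,"offset": [0.008,0,0],"rotation": [0,0,0]},{"hand": 0,"offset": [0.015,0,0],"rotation": [0,0,0]},{"hand": 0,"offset": [0.015,0,0],"rotation": [0,0,0]},{"hand": 0,"offset": [0.015,0,-0.04],"rotation": [0,0,0]},{"hand": 0,"offset": [0.015,0,-0.08],"rotation": [0,0,0]},{"hand": 0,"offset": [0.015,0,-0.12],"rotation": [0,0,0]},{"hand": 0,"offset": [0.015,0,-0.16],"rotation": [0,0,0]},{"hand": 0,"offset": [0.015,0,-0.2],"rotation": [0,0,0]},{"hand": 0,"offset": [0.015,0,-0.2],"rotation": [0,0,0]},{"hand": 0,"offset": [0.015,0,-0.2],"rotation": [0,0,0]}]'

```text
clock: 17.8
ee_pos: [0.5036, -0.1749, 0.2691]
eef_rot: [[-0.265, 0.964, 0.002], [0.964, 0.265, -0.0], [-0.001, 0.002, -1.0]]
wrist_force: [1.1, 0.3, -1.0]
finger_gap: 0.0001
finger_force: 0.0
```

```bash
python3 - <<'E'
from h import *
W=vision.get_image('wrist');S=vision.get_image('scene')
cv2.imwrite('pics/w5.png',np.hstack([cv2.resize(W['frame'][100:400,160:400],None,fx=1.6,fy=1.6),cv2.resize(S['frame'][160:310,260:440],(384,480))]))
E
```

```text
(no output)
```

View pics/w5.png

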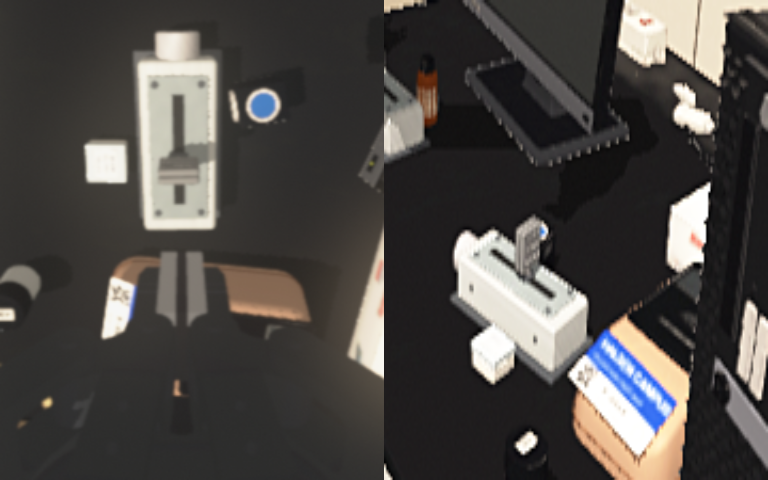

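The paddle is just past the middle of its slot (crop row ~170), consistent with the third click. The neighbouring things are unmoved and the robot is clear.

```bash
python3 -c "
from plant import ticket
print(ticket.sign_off())"
```

```text
the job is handed in; nothing more can be done
None
```

I pushed the attenuator paddle to the closed stop, then back through three clicks counted by feel. It rests in the third click, with the robot clear and the job handed in at about 18 s.

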